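# Tip a gear cover down into the deburring fixture and clamp it

### The job

The cast gear cover stands on end on the deburring fixture. Do not pick it up: push it over from behind its closed side, near the top, so that it drops open side down on the fixture's rubber mat towards the clamp, then push it along the mat fully home against the two side pins and the end pin. Last, push the clamp handle upright until the clamp's pad presses firmly on the cover and stays there by itself, leaving the other things on the bench where they are.

Things in the scene. Friction and masses are not known exactly. Their poses are not given: they have to be found in the camera images.
- cover: box-shaped cast aluminium gear cover, 32 mm deep (x), 80 wide (y), 100 tall (z) as it stands, 0.25-0.4 kg. Origin: centre of the underside it stands on. Closed side at x = -16 mm, with a round boss 34 mm across standing out 4 mm at mid-height; open hollow side at x = +16. To be tipped towards its +x, the fixture's x; lying right, its x points down and its z along the fixture's x
- cover_mid (a point): centre of the cover, 50 mm from either end, midway in depth and width. The weight lies about 4 mm nearer the closed side, so the cover goes over forwards at about 22 degrees, backwards at about 13. Pushed below about 30 mm it slides instead of tipping. Lying, its closed side is 44 mm above the bench
- fixture: deburring fixture fixed on the bench: plywood board 270 x 156 x 12 mm with a thin flush rubber mat, three steel pins, a clamp. Origin on the bench; board spans x -125..145, y -78..78 mm, mat x -112..68, y -74..38; x runs from the open end, where the cover stands, to the clamp, y to the side with two pins, z up. Clamp bracket: x 96..140, y -25..25, up to 73 mm high
- home (a point): point on the mat (12 mm above the bench) under the middle of the cover when it is home: fixture (20, 0, 12) mm, axes as the fixture's. Pins are 12 mm across, tops 30 mm above the bench, centres at fixture (76, 0), (-20, 46), (30, 46) mm. The cover starts with its middle 14 to 26 mm off in -y, and once tipped it lies about 10 to 40 mm short of the end pin
- clamp (a joint): clamp lever, an L of bar and handle on a pivot at fixture (118, 0, 60) mm, axis along fixture y. 0: handle upright, bar level towards the cover, pad just touching a cover that lies on the mat. Grows as the handle tips back (fixture +x) and the bar rises; starts at 0.85 to 1.15. Turns stiffly (0.3 N m), stays where left; a firm push of some 10 N at the handle presses the pad down
- clamp_grip (a point): near the top of the handle, on its centre line; the black grip is 19 mm thick, 60 mm long and ends 13 mm beyond this point. At joint value q this point is at fixture x = 118 + 92 sin q + 9 cos q, y = 0, z = 60 + 92 cos q - 9 sin q mm
- clamp_pad: round rubber pad, 16 mm across, under the clamp bar, 70 mm from the pivot; origin on the bar's centre line, pad face 16 mm below it; it springs back up to 4 mm into the bar (2.5 N per mm)
- casting_arm_4: small raw cast link arm lying flat, 30 x 91 x 21 mm, origin at the centre of its underside; bystander
- tally_counter: hand tally counter, white drum 42 mm across, 36 mm high, origin at the centre of its underside; bystander
- plug_gauge: go/no-go plug gauge lying down, 25 x 90 x 25 mm, origin at the centre of its underside; bystander
- tape_roll: roll of masking tape lying flat, 86 mm across, 24 mm high, origin at the centre of its underside; bystander
- casting_cap_8: round raw cast cap lying flat, 68 x 70 x 21 mm, origin at the centre of its underside; bystander
- deburr_tool: yellow-handled deburring tool lying down, 20 x 153 x 17 mm, origin at the centre of its underside; bystander
Mind the look-alikes: they are no part of the job. What is shaped like the cover but blue or orange is not meant.

How it is judged:
On the way, in this order (a step that is already met when the one before it is completed fails the run):
1. the cover has been tipped over and lies at rest, open side down, on the rubber mat (angle between cover's own x axis and vertical above 3.08 rad and linear speed of cover below 0.02 m/s and angular speed of cover below 0.2 rad/s and x of cover_mid in the frame of fixture between -0.064 and 0.0225 m and y of cover_mid in the frame of fixture between -0.038 and 0.0025 m and angle between the z axis of cover and the x axis of fixture, either way round below 0.35 rad), for 0.2 s.
2. the cover is home against the side pins and the end pin (within 3 mm) (angle between cover's own x axis and vertical above 3.08 rad and x of cover_mid in the frame of fixture between 0.017 and 0.0225 m and y of cover_mid in the frame of fixture between -0.003 and 0.0025 m and angle between the z axis of cover and the x axis of fixture, either way round below 0.05 rad and value of joint clamp above 0.3 rad), for 0.2 s.
3. the clamp's pad presses on the cover (contact force between clamp_pad and cover above 0.5 N and value of joint clamp below 0.05 rad), for 0.2 s.
At the end, for the whole second after the job is handed in: the cover lies open side down on the mat, within 3 mm of all three pins and square to them within 0.05 rad, at rest, with the clamp lever below 0.05 rad and its pad still pressing on the cover with more than 0.5 N (all of step 3 and angle between cover's own x axis and vertical above 3.08 rad and linear speed of cover below 0.02 m/s and angular speed of cover below 0.2 rad/s and x of cover_mid in the frame of fixture between 0.017 and 0.0225 m and y of cover_mid in the frame of fixture between -0.003 and 0.0025 m and angle between the z axis of cover and the x axis of fixture, either way round below 0.05 rad and height (world z) of cover_mid below 0.032 m); the robot touches nothing.
It fails at once if the cover is lifted while standing or tipping (height (world z) of cover_mid above 0.075 m).
It fails at once if the lying cover is lifted (angle between cover's own z axis and vertical above 1.4 rad and height (world z) of cover_mid above 0.046 m).
It fails at once if a bystander is moved by more than 20 mm (distance of any of casting_arm_4, tally_counter, plug_gauge, tape_roll, casting_cap_8, deburr_tool from where it was at the start of the episode above 0.02 m).
It also fails if it takes over 64 s, if anything falls off the work surface, if the arm or the gripper's body presses on something with over 40 N, if the wrist force passes 120 N, or if a joint passes its speed limit or range.

### The arm

A 6-joint arm with a two-finger parallel gripper is mounted at the origin on a cart in front of the work surface, level with it; the furniture and walls round the work are solid. World frame = base frame: x ahead of the robot, y to its left, z up, the work surface at z = 0. Lengths are in m, angles in rad, forces in N, time in s.
With the tool pointing down it reaches from about 0.375 to 0.925 m from the base axis. Payload 5.7 kg.
Tool frame: the origin (TCP) lies midway between the tips of the shut fingers; the grasp point (between the pads) lies 19 mm behind it; z points along the fingers, y is the line along which they close (so a half turn about z gives the same grasp; the last joint's range is limited). The gripper opens to 88 mm and grips with 3 to 60 N. Pads are 20 mm wide; open, the fingers measure 115 mm over their backs; the gripper's body (75 mm by 178 mm) begins 61 mm behind the grasp point.
Start: joints at [1.075, 0.359, 1.51, -0, 1.272, -0.115], TCP at [0.223, 0.557, 0.223] pointing down, gripper open.
Joint ranges: [-2.97, 2.97], [-1.01, 2.36], [0.21, 2.38], [-0.96, 4.11], [0.2, 2.71], [-2.98, 2.98]. Speed limits (rad/s): [2.39, 2.39, 3.14, 3.14, 3.14, 3.14].

### API

Orientations are given as a rotation vector (axis times angle).
In Python, from plant import get_obs, read_camera, calibration, close_job, look_for, mark_of gives the robot as it stands. The module is installed in compiled form; this text tells all that it offers.
- The arm moves only by the tool servo_tool, never from a script. Its argument "moves" is a list of rows, each a list of 5 numbers: the shift along the tool's x, y, z in mm, then the turn about the tool's z in rad, then the gripper command: -1 is shut, 1 is fully open, values between are in proportion. In form: [[tx, ty, tz, yaw, claw], ...]. A call has 1 to 20 rows; each row shifts and turns the commanded pose from where the row before left it, along the tool's axes as they then stand; what a row does not reach is not made up. A row lasts 1/8 s, in which the tool goes at most 62.5 mm and 10.7 degrees, less where a joint would pass 70% of its speed; a pose out of reach is approached as far as the arm can. A call with a gripper value outside its range is refused whole. The fingers move at their own pace and stop on an object; the grip force is fixed at half the most. Time passes only in rows, so rows that do not move let the fingers close. It gives the time, the measured TCP pose, the force, the opening and the grip force at its end, in the units of the state.
- get_obs(): the state, without advancing time (a new reading comes with each control period).
- read_camera(name): name is "scene" or "top"; returns the picture (384x512x3 uint8, red, green, blue); there is no depth.
- calibration(name): a dict with "camera_matrix" (3x3 intrinsics, pixels), "xyz" and "orientation" of the camera in the world. Camera axes: x right, y down, z forward; pixel columns grow to the right and rows downward; lengths in m; the calibration is good to about 2 mm. A picture is of the moment at which its call begins. calibration takes no time and is no camera call.
- close_job(): hands the job in; it is judged then, once.
Trained networks look in the newest picture that a camera, given by its name, has taken for a name from the list of things; names that differ only in an ending like _2 or _b are one class to them, and where a whole thing is asked for, a point or a joint stands for the part that bears it (a point fixed in the world has none). Each returns a list of dicts, best first, with "confidence" (0 to 1); they miss things now and then, are a little off and sometimes report something else, mostly with a low value. They report only what shows in the picture. A call takes as long as a camera call. They do not tell look-alikes from the thing itself.
- look_for(camera, target): "box" ([left, top, right, bottom] in pixels, round what is visible of it).
- mark_of(camera, target): "xy" ([column, row] in pixels: a listed point, or the origin of a listed thing).
The state is a dict: "time": time; "joint_positions": joint angles; "qd": joint speeds; "joint_efforts": joint torques, N m; "position": TCP position; "eef_rot": TCP orientation; "ft_force": force on the tool from outside, world axes, zero at the start; "moment": the same for the moment, N m; "opening": opening from 0.0 (shut) to 1.0 (fully open); "grip_force": force on a finger pad.
Only numpy, scipy, OpenCV 4.12 (cv2) and the standard library are available. Lean on these libraries where they do the work, as an engineer would, in place of code of your own. Each camera call takes 0.05 s, during which the arm holds its last target. There are 200 camera calls.

## Working session

There is one attempt and no reset: what is moved stays moved. The work goes in short steps, Python scripts to look and compute and a tool call to move; the robot and the scene stay as the last step left them, time stands still between calls to the robot, and variables do not carry over. Pictures are saved under pics/ and viewed, at most 10 in all, crops included, and the job is handed in when it is done.

Besides the shell and the picture viewer there is one more tool, called after "Call:" in YAML: its name, and indented under it one key for each argument. servo_tool: Moves the arm, as the interface text tells. Its arguments: {"type":"object","properties":{"moves":{"type":"array","items":{"type":"array","items":{"type":"number"}}}},"required":["moves"]}

```bash
mkdir -p pics
cat > h.py <<'E'
import numpy as np, cv2
from scipy.spatial.transform import Rotation as R
from plant import *
def cam(n):
    c=calibration(n); K=np.array(c["camera_matrix"]); o=np.array(c["orientation"],float)
    M=R.from_rotvec(o).as_matrix() if o.shape==(3,) else (o if o.shape==(3,3) else R.from_quat(o).as_matrix())
    return K,M,np.array(c["xyz"])
def ray(n,uv,z):
    K,M,p=cam(n); d=M@np.linalg.solve(K,[uv[0],uv[1],1]); return p+d*(z-p[2])/d[2]
def proj(n,P):
    K,M,p=cam(n); q=(np.atleast_2d(P)-p)@M@K.T; return q[:,:2]/q[:,2:]
def save(n,f,crop=None,s=1):
    im=read_camera(n)
    if crop: a,b,c,d=crop; im=im[b:d,a:c]
    cv2.imwrite("pics/"+f,cv2.resize(im[:,:,::-1],None,fx=s,fy=s,interpolation=cv2.INTER_CUBIC))
E
python3 - <<'E'
from h import *
for n in("scene","top"):
    print(n,calibration(n)); save(n,n+"1.png",s=1.5)
    for t in("cover","cover_mid","fixture","home","clamp_grip","clamp_pad","clamp"):
        try: print(t,[(np.round(d["xy"]).tolist(),round(d["confidence"],2)) for d in mark_of(n,t)][:4])
        except Exception as e: print(t,e)
    print([(np.round(d["box"]).tolist(),round(d["confidence"],2)) for d in look_for(n,"cover")])
    print([(np.round(d["box"]).tolist(),round(d["confidence"],2)) for d in look_for(n,"fixture")])
print(get_obs())
E
```

```text
scene {'camera_matrix': array([[450.15383724,   0.        , 256.55688245],
       [  0.        , 450.15383724, 193.76811986],
       [  0.        ,   0.        ,   1.        ]]), 'xyz': array([-0.26773613, -0.7479111 ,  1.21456615]), 'orientation': array([-2.18433735,  0.89326602, -0.40641972])}
cover [([227.0, 182.0], 0.87), ([198.0, 201.0], 0.78), ([327.0, 298.0], 0.72), ([244.0, 204.0], 0.65)]
cover_mid [([223.0, 171.0], 0.81), ([327.0, 286.0], 0.77), ([193.0, 190.0], 0.65), ([243.0, 194.0], 0.62)]
fixture [([258.0, 214.0], 0.92)]
home [([259.0, 220.0], 0.63)]
clamp_grip [([291.0, 226.0], 0.66)]
clamp_pad []
clamp it knows: casting_arm, casting_cap, clamp_grip, clamp_pad, cover, cover_mid, deburr_tool, fixture, home, plug_gauge, tally_counter, tape_roll
[([231.0, 178.0, 254.0, 207.0], 0.75), ([316.0, 270.0, 349.0, 302.0], 0.74), ([188.0, 177.0, 206.0, 209.0], 0.6), ([216.0, 154.0, 235.0, 189.0], 0.59)]
[([224.0, 189.0, 296.0, 248.0], 0.81)]
top {'camera_matrix': array([[394.14170658,   0.        , 258.68630256],
       [  0.        , 394.14170658, 198.09377911],
       [  0.      
[... 849 characters left out ...]
 338.0, 234.0], 0.97)]
{'time': 0.9, 'joint_positions': array([ 1.07487872e+00,  3.58771261e-01,  1.51038552e+00, -6.66335804e-06,
        1.27251880e+00, -1.15048259e-01]), 'qd': array([ 0.00027862,  0.0003736 ,  0.00051555,  0.00053662,  0.00069039,
       -0.00107851]), 'joint_efforts': array([ 7.92632436e-04, -5.15328920e+01, -2.71133369e+01,  6.73004170e-02,
        2.42810271e-02,  4.49956573e-06]), 'position': array([0.22300334, 0.55698733, 0.22264543]), 'eef_rot': array([-5.94652062e-01, -3.08478115e+00,  1.27241013e-04]), 'ft_force': array([ 0.22274379,  0.01577428, -0.44852205]), 'moment': array([0.05397709, 0.0705472 , 0.02347063]), 'grip_force': 0.0, 'opening': 1.002102297469377}
```

View pics/scene1.png

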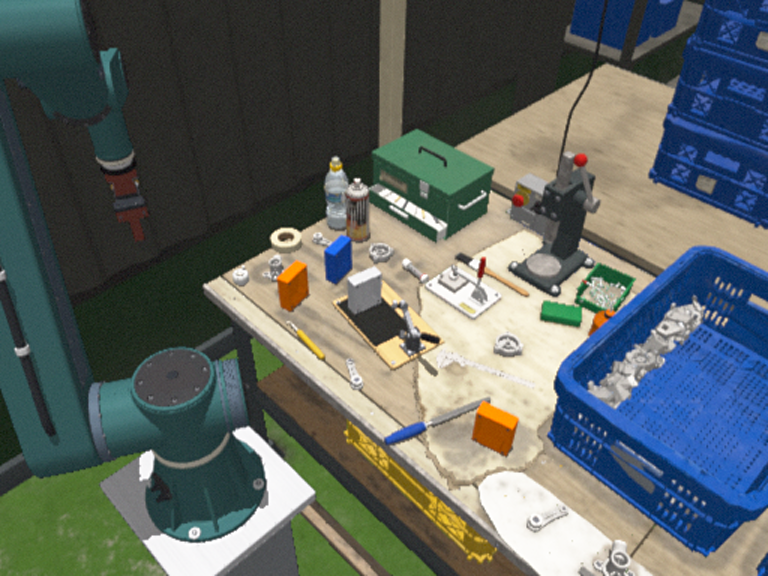

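View pics/top1.png

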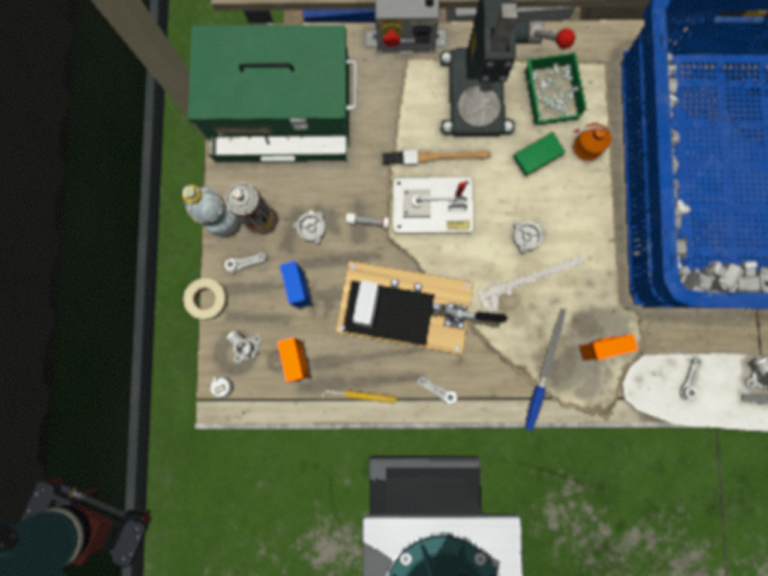

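The true cover is the plain grey/white one: scene (243,193), top (245,201). The look-alikes are blue at scene (225,173) / top (196,190), orange at scene (195,190) / top (195,240), and orange at scene (330,285) / top (405,231). The fixture's x runs to the right in the top picture (towards world -y), and the clamp is tipped back to the right.

Run:
```python
from h import *
save("top","crop1.png",(218,168,348,244),6)
```

```text
(no output)
```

View pics/crop1.png

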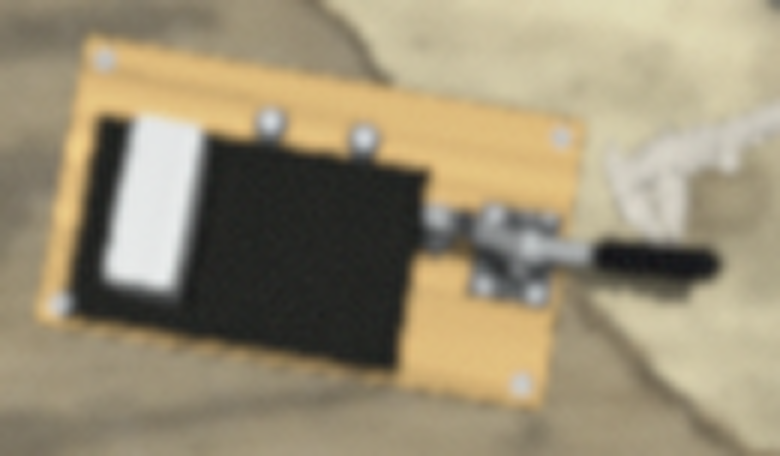

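The crop shows the grey cover at crop (155,205), standing at the open end. The side pins are at (270,122) and (363,138), the end pin is near (437,215), and the grip ends at (716,262). Next I fit the poses.

```bash
cat >> h.py <<'E'
def fix2w(f,P):  # f=(x,y,th) m; P in mm
    P=np.atleast_2d(np.array(P,float))/1000; c,s=np.cos(f[2]),np.sin(f[2])
    return np.c_[f[0]+c*P[:,0]-s*P[:,1], f[1]+s*P[:,0]+c*P[:,1], P[:,2]]
def w2fix(f,W):
    W=np.atleast_2d(W); d=W[:,:2]-f[:2]; c,s=np.cos(f[2]),np.sin(f[2])
    return np.c_[c*d[:,0]+s*d[:,1], -s*d[:,0]+c*d[:,1], W[:,2]]*1000
E
python3 - <<'E'
from h import *
from scipy.optimize import least_squares as L
px=lambda a:np.array([218,168])+(np.array(a)+.5)/6-.5
u=px([(88,37),(583,118),(38,318),(542,407),(270,122),(363,138),(100,117),(430,170),(397,370)])
P=[(-125,78,12),(145,78,12),(-125,-78,12),(145,-78,12),(-20,46,30),(30,46,30),(-112,38,12),(68,38,12),(68,-74,12)]
r=L(lambda f:(proj("top",fix2w(f,P))-u).ravel(),[.42,.1,-1.6]); f=r.x
print(f,np.degrees(f[2]),np.round(r.fun.reshape(-1,2),1).tolist())
np.save("f.npy",f)
print("scene chk",proj("scene",fix2w(f,[(0,0,0),(20,0,12)])))
# cover top face corners at z=112
for a in [(138,115),(203,128),(181,293),(105,277)]: print(w2fix(f,ray("top",px(a),.112)).round(1))
# scene-based check
for m in mark_of("scene","cover_mid")[:4]: print("mid",m["xy"],w2fix(f,ray("scene",m["xy"],.062)).round(1))
for m in mark_of("top","cover_mid")[:4]: print("mid",m["xy"],w2fix(f,ray("top",m["xy"],.062)).round(1))
for q in(.8,.9,1,1.1,1.2):
    P=(118+105*np.sin(q)+9*np.cos(q),0,60+105*np.cos(q)-9*np.sin(q))
    print(q,(proj("top",fix2w(f,[P]))-[218,168])*6, fix2w(f,[P]))
for t in ("casting_arm_4","tally_counter","plug_gauge","tape_roll","casting_cap_8","deburr_tool"):
    print(t,[(np.round(w2fix(f,ray("top",m["xy"],0))[0,:2]).tolist(),round(m["confidence"],2)) for m in mark_of("top",t)[:3]])
E
```

```text
[ 0.58017617  0.08007988 -1.74157664] -99.78499129376395 [[-0.5, -0.4], [0.8, -0.2], [-0.8, 1.0], [0.3, 0.4], [-0.0, -0.3], [0.3, -0.4], [-0.7, -0.9], [0.3, -0.5], [0.3, 1.2]]
scene chk [[256.25912724 213.88004081]
 [259.39144274 214.81026118]]
[[-81.7  25.8 112. ]]
[[-49.4  24.7 112. ]]
[[-46.5 -56.3 112. ]]
[[-83.9 -54.7 112. ]]
mid [223.2, 171.2] [[-217.    -8.4   62. ]]
mid [327.2, 285.7] [[425.1 -32.   62. ]]
mid [193.3, 189.9] [[-187.7 -159.2   62. ]]
mid [243.4, 193.5] [[-65.3 -14.1  62. ]]
mid [195.4, 239.8] [[-192.1 -147.9   62. ]]
mid [402.8, 230.3] [[416.2 -17.6  62. ]]
mid [197.5, 190.1] [[-213.5    1.3   62. ]]
0.8 [[707.2144641  256.48036961]] [[ 0.54625511 -0.11660928  0.126698  ]]
0.9 [[716.88710109 260.22273352]] [[ 0.54519273 -0.12276941  0.1182191 ]]
1 [[724.38337072 263.71937937]] [[ 0.54427952 -0.1280646   0.1091585 ]]
1.1 [[729.66829304 266.936332  ]] [[ 0.54352461 -0.13244195  0.09960673]]
1.2 [[732.73658065 269.84469189]] [[ 0.54293552 -0.13585771  0.08965921]]
casting_arm_4 [([104.0, -158.0], 0.77)]
tally_counter [([-338.0, -236.0], 0.67), ([-71.0, -9.0], 0.47)]
plug_gauge [([-100.0, 174.0], 0.52), ([-72.0, -7.0], 0.32)]
tape_roll [([-411.0, -57.0], 0.79)]
casting_cap_8 [([-208.0, 127.0], 0.78)]
deburr_tool [([-45.0, -197.0], 0.71)]
```

Call:
servo_tool:
  moves:
    - [0,0,0,0.17,-0.1]
    - [0,0,0,0.17,-0.1]
    - [0,0,0,0.17,-0.1]
    - [0,0,0,0.17,-0.1]
    - [0,0,0,0.17,-0.1]
    - [0,0,0,0.17,-0.1]
    - [0,0,0,0.17,-0.1]
    - [0,0,0,0.17,-0.1]
    - [-28.4,41.8,0,0,-0.1]
    - [-28.4,41.8,0,0,-0.1]
    - [-28.4,41.8,0,0,-0.1]
    - [-28.4,41.8,0,0,-0.1]
    - [-28.4,41.8,0,0,-0.1]
    - [-28.4,41.8,0,0,-0.1]
    - [-28.4,41.8,0,0,-0.1]
    - [-28.4,41.8,0,0,-0.1]
    - [-28.4,41.8,0,0,-0.1]
    - [-28.4,41.8,0,0,-0.1]
    - [0,0,0,0,-0.1]
    - [0,0,0,0,-0.1]

```text
time: 3.85
position: [0.5863, 0.2065, 0.2223]
eef_rot: [-2.402, -2.023, 0.001]
ft_force: [-0.1, 0.1, 0.1]
opening: 0.451
grip_force: 0.0
```

```bash
cat > st.py <<'E'
from h import *
f=np.load("f.npy"); o=get_obs(); M=R.from_rotvec(o["eef_rot"]).as_matrix()
yaw=np.arctan2(M[1,1],M[0,1])-(f[2]+np.pi/2)
print("t",o["time"],"fix",w2fix(f,o["position"]).round(1),"yaw err(world)",round((yaw+np.pi)%(2*np.pi)-np.pi,4),"tilt",M[2].round(3),"F",np.round(o["ft_force"],1),"open",round(o["opening"]*88,1))
E
python3 st.py
```

```text
t 3.85 fix [[-125.7  -15.5  222.3]] yaw err(world) 0.0001 tilt [ 0.    -0.001 -1.   ] F [-0.1  0.1  0.1] open 39.7
```

Call:
servo_tool:
  moves:
    - [0,0,42,0,-0.1]
    - [0,0,42,0,-0.1]
    - [0,0,40,0,-0.1]
    - [0,0,0,0,-0.1]
    - [0,0,0,0,-0.1]

```text
time: 4.47
position: [0.5871, 0.2074, 0.1]
eef_rot: [2.4, 2.026, 0.002]
ft_force: [-0.0, 0.1, -0.6]
opening: 0.449
grip_force: 0.0
```

```bash
python3 st.py; python3 -c "
from h import *
save('scene','s2.png',(200,140,320,230),6)"
```

```text
t 4.475 fix [[-126.7  -14.8  100. ]] yaw err(world) 0.002 tilt [ 0.001  0.001 -1.   ] F [-0.   0.1 -0.6] open 39.5
```

View pics/s2.png

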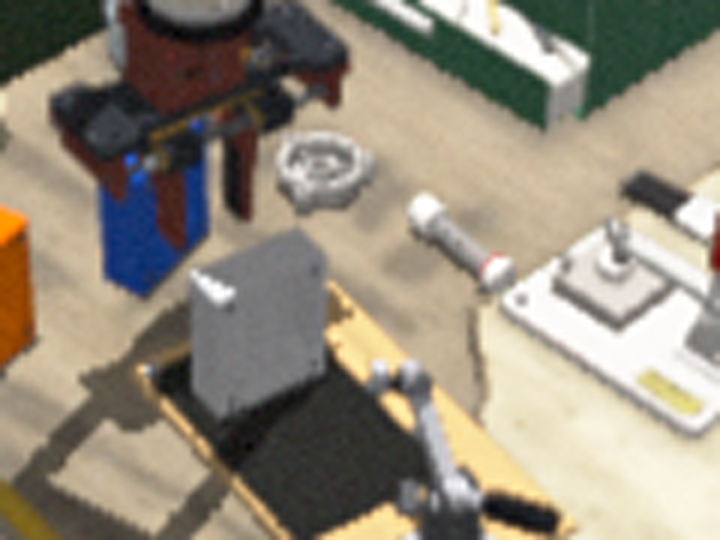

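The fingers stand behind the cover, clear of it and of the blue block. Now I push it over.

Call:
servo_tool:
  moves:
    - [-12,0,0,0,-0.1]
    - [-12,0,0,0,-0.1]
    - [-6,0,0,0,-0.1]
    - [-5,0,0,0,-0.1]
    - [-5,0,0,0,-0.1]
    - [-5,0,0,0,-0.1]
    - [-5,0,0,0,-0.1]
    - [-5,0,0,0,-0.1]

```text
time: 5.52
position: [0.5774, 0.1518, 0.0985]
eef_rot: [2.402, 2.025, -0.001]
ft_force: [0.3, -0.6, -0.2]
opening: 0.45
grip_force: 0.1
```

```bash
python3 st.py; python3 -c "
from h import *
save('scene','s3.png',(200,140,320,230),6)"
```

```text
t 5.525 fix [[-70.2 -14.9  98.5]] yaw err(world) 0.001 tilt [-0. -0. -1.] F [ 0.3 -0.6 -0.2] open 39.6
```

View pics/s3.png

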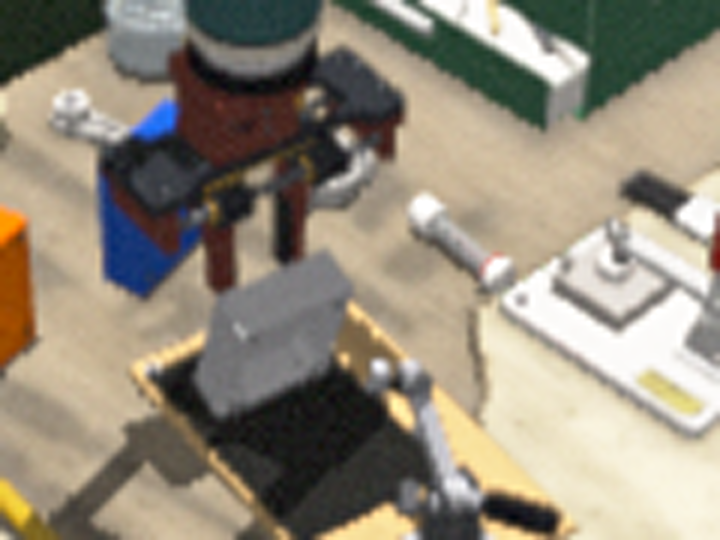

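The cover, at crop (275,335), is tipping forward nicely. I continue.

Call:
servo_tool:
  moves:
    - [-5,0,0,0,-0.1]
    - [-5,0,0,0,-0.1]
    - [-5,0,0,0,-0.1]
    - [-5,0,0,0,-0.1]
    - [0,0,0,0,-0.1]
    - [0,0,0,0,-0.1]
    - [0,0,0,0,-0.1]
    - [0,0,0,0,-0.1]

```text
time: 6.58
position: [0.5742, 0.1326, 0.0986]
eef_rot: [2.402, 2.025, -0.0]
ft_force: [-0.6, -0.9, 0.7]
opening: 0.451
grip_force: 0.0
```

```bash
python3 st.py; python3 -c "
from h import *
save('scene','s4.png',(200,140,320,230),6)"
```

```text
t 6.575 fix [[-50.7 -14.8  98.6]] yaw err(world) 0.001 tilt [-0. -0. -1.] F [-0.6 -0.9  0.7] open 39.7
```

View pics/s4.png

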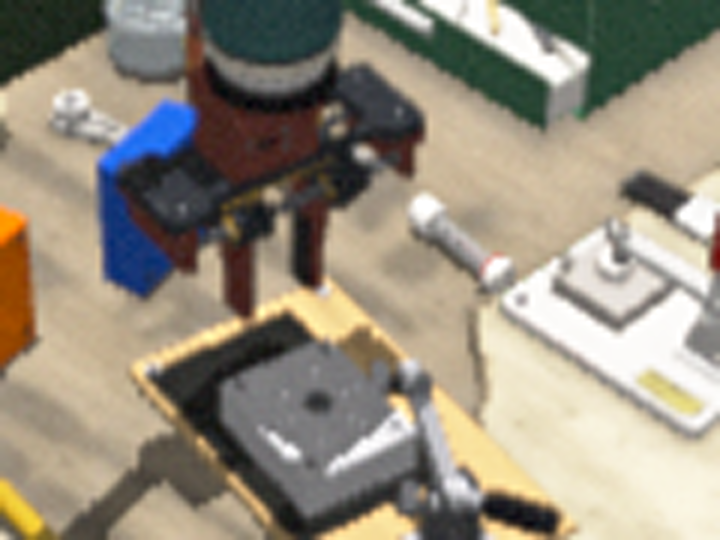

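The cover lies flat, boss up, with its corners near crop (220,388), (322,340), (420,430) and (308,515). Next I measure it.

Run:
```python
from h import *
f=np.load("f.npy")
px=lambda a:np.array([200,140])+(np.array(a)+.5)/6-.5
for a in [(220,380),(322,340),(318,402)]: print(w2fix(f,ray("scene",px(a),.044 if a[0]!=318 else .048)).round(1))
for n in("scene","top"):
  m=mark_of(n,"cover_mid"); 
  for d in m: 
    w=w2fix(f,ray(n,d["xy"],.028)); 
    if abs(w[0,0])<90: print(n,w.round(1),d["confidence"])
# fixture check in scene
print((proj("scene",fix2w(f,[(-125,-78,12),(-125,78,12),(-112,-74,12),(30,46,30)]))-[200,140])*6)
```

```text
[[-53.7 -54.   44. ]]
[[-47.8  18.8  44. ]]
[[ -0.3 -17.1  48. ]]
scene [[-7.2 -7.6 28. ]] 0.76
[[125.8027814  363.54923479]
 [325.90765708 271.85153258]
 [141.91394684 372.8254205 ]
 [426.66305307 408.26320116]]
```

Call:
servo_tool:
  moves:
    - [-18,-30,0,0,-0.1]
    - [-18,-30,0,0,-0.1]
    - [-19,-30,0,0,-0.1]
    - [0,0,25,0,-0.1]
    - [0,0,25,0,-0.1]
    - [0,0,25,0,-0.1]
    - [0,0,0,0,-0.1]
    - [0,6,0,0,-0.1]
    - [0,6,0,0,-0.1]
    - [0,4,0,0,-0.1]
    - [0,4,0,0,-0.1]
    - [0,4,0,0,-0.1]
    - [0,0,0,0,-0.1]

```text
time: 8.35
position: [0.4989, 0.0893, 0.0235]
eef_rot: [-2.401, -2.024, 0.003]
ft_force: [-3.8, 0.5, 3.6]
opening: 0.451
grip_force: 1.8
```

```bash
python3 st.py
```

```text
t 8.35 fix [[  4.7 -81.7  23.5]] yaw err(world) 0.0007 tilt [-0.001 -0.002 -1.   ] F [-3.8  0.5  3.6] open 39.7
```

Call:
servo_tool:
  moves:
    - [0,2,0,0,-0.1]
    - [0,2,0,0,-0.1]
    - [0,2,0,0,-0.1]
    - [0,1,0,0,-0.1]
    - [0,0,0,0,-0.1]

```text
time: 8.98
position: [0.5074, 0.0882, 0.0237]
eef_rot: [2.402, 2.024, 0.001]
ft_force: [-0.4, 0.3, -0.2]
opening: 0.45
grip_force: 0.4
```

Call:
servo_tool:
  moves:
    - [0,1,0,0,-0.1]
    - [0,1,0,0,-0.1]
    - [0,0,0,0,-0.1]

```text
time: 9.35
position: [0.508, 0.0879, 0.0237]
eef_rot: [-2.401, -2.024, 0.002]
ft_force: [-4.8, 1.2, 3.2]
opening: 0.449
grip_force: 2.3
```

```bash
python3 st.py
```

```text
t 9.35 fix [[  4.5 -72.5  23.7]] yaw err(world) 0.0009 tilt [-0.    -0.001 -1.   ] F [-4.8  1.2  3.2] open 39.5
```

Call:
servo_tool:
  moves:
    - [0,1,0,0,-0.1]
    - [0,1,0,0,-0.1]
    - [0,0,0,0,-0.1]

```text
time: 9.72
position: [0.5113, 0.0874, 0.0236]
eef_rot: [2.401, 2.024, 0.001]
ft_force: [-2.0, 0.2, -0.3]
opening: 0.447
grip_force: 1.1
```

Call:
servo_tool:
  moves:
    - [0,1.5,0,0,-0.1]
    - [0,1.5,0,0,-0.1]
    - [0,0,0,0,-0.1]

```text
time: 10.1
position: [0.5125, 0.0871, 0.0236]
eef_rot: [-2.401, -2.024, 0.003]
ft_force: [-6.9, 1.6, 4.8]
opening: 0.45
grip_force: 3.1
```

```bash
python3 st.py;  python3 -c "
from h import *
save('scene','s5.png',(200,140,320,230),6)"
```

```text
t 10.1 fix [[  4.6 -67.9  23.6]] yaw err(world) 0.0007 tilt [-0.    -0.002 -1.   ] F [-6.9  1.6  4.8] open 39.6
```

View pics/s5.png

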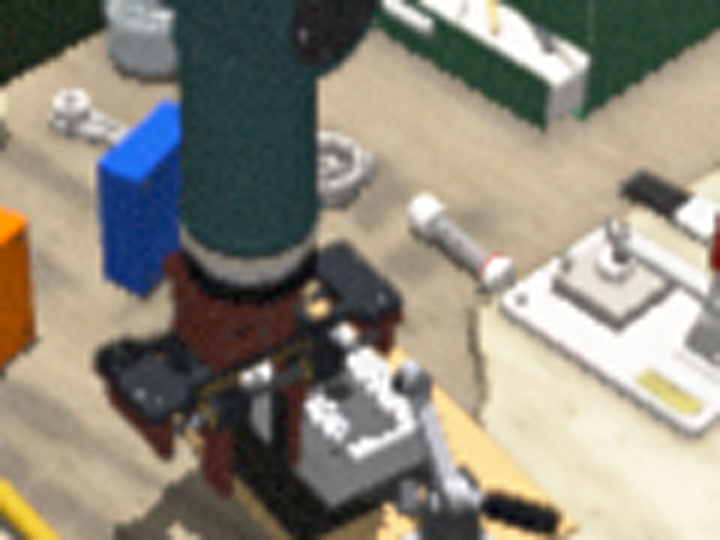

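Call:
servo_tool:
  moves:
    - [0,1.5,0,0,-0.1]
    - [0,1.5,0,0,-0.1]
    - [0,0,0,0,-0.1]

```text
time: 10.52
position: [0.5125, 0.087, 0.0233]
eef_rot: [-2.398, -2.022, 0.008]
ft_force: [-11.1, 2.6, 9.0]
opening: 0.45
grip_force: 5.9
```

```bash
python3 st.py
```

```text
t 10.525 fix [[  4.7 -67.9  23.3]] yaw err(world) 0.0007 tilt [-0.001 -0.007 -1.   ] F [-11.1   2.6   9. ] open 39.6
```

Call:
servo_tool:
  moves:
    - [0,-15,0,0,-0.1]
    - [0,0,-30,0,-0.1]
    - [0,0,-30,0,-0.1]
    - [30,27,0,0,-0.1]
    - [30,27,0,0,-0.1]
    - [30,27,0,0,-0.1]
    - [0,0,0,0,-0.1]
    - [0,0,30,0,-0.1]
    - [0,0,30,0,-0.1]
    - [0,0,0,0,-0.1]

```text
time: 11.78
position: [0.5943, 0.1631, 0.0217]
eef_rot: [-2.401, -2.023, 0.007]
ft_force: [0.3, -0.2, -0.7]
opening: 0.449
grip_force: 0.0
```

```bash
python3 st.py; python3 -c "
from h import *
save('top','t2.png',(218,168,348,244),6)"
```

```text
t 11.775 fix [[-84.2  -0.2  21.7]] yaw err(world) 0.0005 tilt [-0.002 -0.004 -1.   ] F [ 0.3 -0.2 -0.7] open 39.5
```

View pics/t2.png

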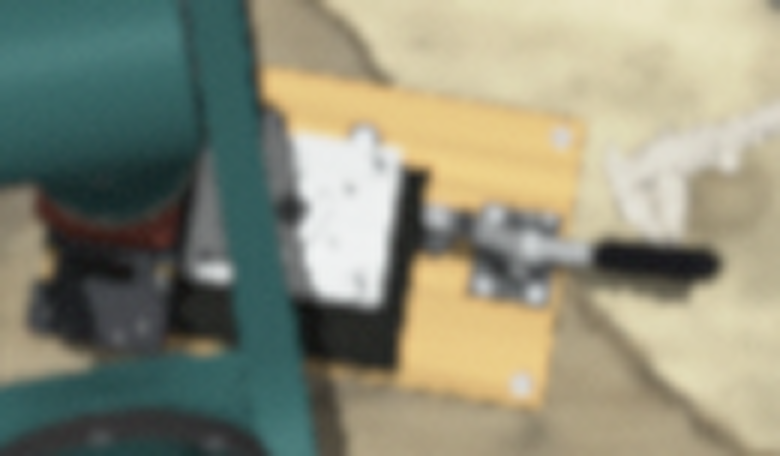

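The cover sits against the side pins (right side pin at crop (363,138)), with its front edge at about (395,213) and the end pin at (437,213). That leaves a gap of about 15 mm, so I push it along x.

Call:
servo_tool:
  moves:
    - [-9,0,0,0,-0.1]
    - [-9,0,0,0,-0.1]
    - [-5,0,0,0,-0.1]
    - [-4,0,0,0,-0.1]
    - [-4,0,0,0,-0.1]
    - [-3,0,0,0,-0.1]
    - [-2,0,0,0,-0.1]
    - [-2,0,0,0,-0.1]
    - [0,0,0,0,-0.1]

```text
time: 12.95
position: [0.5916, 0.1275, 0.0246]
eef_rot: [2.402, 2.024, 0.004]
ft_force: [0.3, 5.3, 4.8]
opening: 0.451
grip_force: 2.6
```

Call:
servo_tool:
  moves:
    - [-2,0,0,0,-0.1]
    - [-2,0,0,0,-0.1]
    - [0,0,0,0,-0.1]

```text
time: 13.32
position: [0.5909, 0.1235, 0.0245]
eef_rot: [2.402, 2.024, 0.004]
ft_force: [0.7, 5.3, 3.5]
opening: 0.45
grip_force: 2.4
```

```bash
python3 st.py
```

```text
t 13.325 fix [[-44.6   3.2  24.5]] yaw err(world) 0.0004 tilt [ 0.002  0.002 -1.   ] F [0.7 5.3 3.5] open 39.6
```

Call:
servo_tool:
  moves:
    - [-2,0,0,0,-0.1]
    - [-2,0,0,0,-0.1]
    - [0,0,0,0,-0.1]

```text
time: 13.7
position: [0.5908, 0.1219, 0.0246]
eef_rot: [-2.403, -2.022, -0.009]
ft_force: [2.0, 15.0, 3.3]
opening: 0.447
grip_force: 7.4
```

Call:
servo_tool:
  moves:
    - [-1.5,0,0,0,-0.1]
    - [-1.5,0,0,0,-0.1]
    - [0,0,0,0,-0.1]

```text
time: 14.08
position: [0.5909, 0.1217, 0.0248]
eef_rot: [-2.402, -2.019, -0.015]
ft_force: [2.3, 26.0, 2.5]
opening: 0.451
grip_force: 12.9
```

```bash
python3 st.py
```

```text
t 14.075 fix [[-42.8   3.5  24.8]] yaw err(world) -0.0021 tilt [ 0.009  0.003 -1.   ] F [ 2.3 26.   2.5] open 39.7
```

Call:
servo_tool:
  moves:
    - [18,0,0,0,-0.1]
    - [0,0,-30,0,-0.1]
    - [0,0,-30,0,-0.1]
    - [-22,-32,0,0,-0.1]
    - [-22,-32,0,0,-0.1]
    - [-22,-32,0,0,-0.1]
    - [0,0,0,0,-0.1]
    - [0,0,30,0,-0.1]
    - [0,0,30,0,-0.1]
    - [0,0,0,0,-0.1]
    - [0,7,0,0,-0.1]
    - [0,6,0,0,-0.1]
    - [0,5,0,0,-0.1]
    - [0,3,0,0,-0.1]
    - [0,2,0,0,-0.1]
    - [0,0,0,0,-0.1]

```text
time: 16.08
position: [0.5086, 0.0808, 0.0237]
eef_rot: [2.402, 2.025, -0.0]
ft_force: [-0.4, -0.8, -0.5]
opening: 0.45
grip_force: 0.0
```

```bash
python3 st.py
```

```text
t 16.075 fix [[ 11.5 -70.7  23.7]] yaw err(world) 0.0008 tilt [-0. -0. -1.] F [-0.4 -0.8 -0.5] open 39.6
```

Call:
servo_tool:
  moves:
    - [0,2,0,0,-0.1]
    - [0,1.5,0,0,-0.1]
    - [0,1,0,0,-0.1]
    - [0,1,0,0,-0.1]
    - [0,0,0,0,-0.1]

```text
time: 16.7
position: [0.5114, 0.0802, 0.0233]
eef_rot: [-2.4, -2.023, 0.005]
ft_force: [-6.4, 2.5, 5.0]
opening: 0.449
grip_force: 3.1
```

Call:
servo_tool:
  moves:
    - [0,1.5,0,0,-0.1]
    - [0,1.5,0,0,-0.1]
    - [0,0,0,0,-0.1]

```text
time: 17.08
position: [0.5114, 0.08, 0.023]
eef_rot: [-2.397, -2.02, 0.011]
ft_force: [-11.5, 3.7, 9.1]
opening: 0.449
grip_force: 5.9
```

```bash
python3 st.py
```

```text
t 17.075 fix [[ 11.8 -67.8  23. ]] yaw err(world) 0.0007 tilt [-0.001 -0.01  -1.   ] F [-11.5   3.7   9.1] open 39.5
```

Call:
servo_tool:
  moves:
    - [0,-16,0,0,-0.1]
    - [0,0,-50,0,0.3]
    - [0,0,-50,0,0.3]
    - [0,0,-50,0,0.3]
    - [-45,22,0,0,0.3]
    - [-45,21,0,0,0.3]
    - [-45,20,0,0,0.3]
    - [-45,20,0,0,0.3]
    - [0,0,0,0,0.3]

```text
time: 18.2
position: [0.5539, -0.1128, 0.1738]
eef_rot: [2.403, 2.018, 0.001]
ft_force: [0.3, -0.9, -0.5]
opening: 0.648
grip_force: 0.0
```

```bash
python3 st.py
python3 - <<'E'
from h import *
f=np.load("f.npy")
for n in("scene","top"):
    for d in mark_of(n,"clamp_grip"): print(n,d, [w2fix(f,ray(n,d["xy"],z)).round(1) for z in(.09,.11)])
for q in(.8,.9,1,1.1):
    P=(118+92*np.sin(q)+9*np.cos(q),0,60+92*np.cos(q)-9*np.sin(q)); E=(118+105*np.sin(q)+9*np.cos(q),0,60+105*np.cos(q)-9*np.sin(q))
    print(q,np.round(P),proj("scene",fix2w(f,[P])).round(1),(proj("scene",fix2w(f,[E]))-[200,140]).round(1)*6)
save('scene','s6.png',(230,160,330,235),8)
E
```

```text
t 18.2 fix [[194.5   6.9 173.8]] yaw err(world) -0.003 tilt [-0.001  0.003 -1.   ] F [ 0.3 -0.9 -0.5] open 57.0
scene {'xy': [289.1, 227.1], 'confidence': 0.53} [array([[185. ,   4.7,  90. ]]), array([[198.8,  -7.8, 110. ]])]
top {'xy': [331.8, 215.4], 'confidence': 0.83} [array([[196. , -11.1,  90. ]]), array([[192.7, -13.3, 110. ]])]
0.8 [190.   0. 118.] [[289.5 223. ]] [[548.4 496.8]]
0.9 [196.   0. 110.] [[290.4 225.5]] [[554.4 514.2]]
1 [200.   0. 102.] [[291. 228.]] [[559.2 531.6]]
1.1 [204.   0.  94.] [[291.6 230.4]] [[563.4 547.8]]
```

View pics/s6.png

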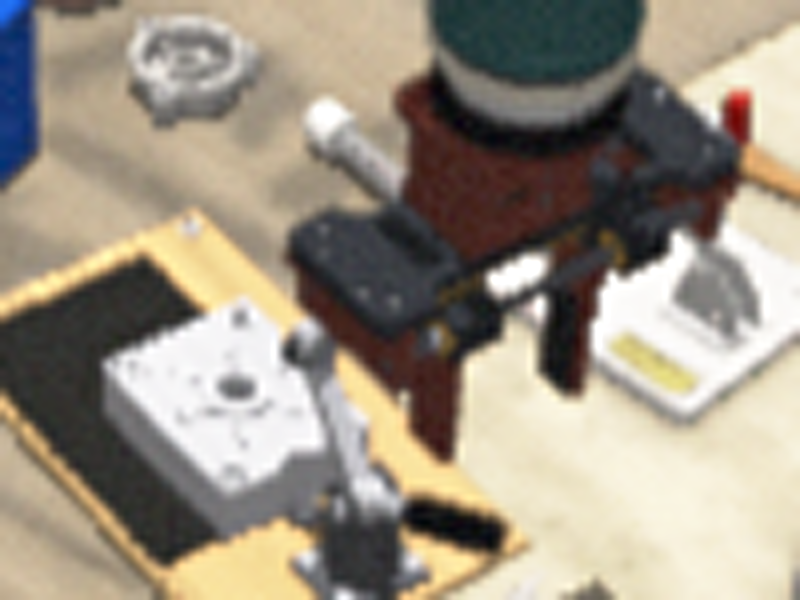

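The grip end shows at crop (500,540), which gives q of about 0.94 and a grip point at fixture (196,0,107). The cover looks square against the pins. I lower around the grip and pinch it.

Call:
servo_tool:
  moves:
    - [-1.5,-7,0,0,0.3]
    - [0,0,30,0,0.3]
    - [0,0,30,0,0.3]
    - [0,0,26,0,0.3]
    - [0,0,0,0,0.3]

```text
time: 18.98
position: [0.543, -0.108, 0.0861]
eef_rot: [-2.398, -2.024, 0.004]
ft_force: [-1.3, -0.0, -0.6]
opening: 0.653
grip_force: 0.0
```

```bash
python3 st.py
```

```text
t 18.975 fix [[191.7  -4.7  86.1]] yaw err(world) 0.0022 tilt [ 0.001 -0.005 -1.   ] F [-1.3 -0.  -0.6] open 57.5
```

Call:
servo_tool:
  moves:
    - [0,0,0,0,-0.3]
    - [0,0,0,0,-0.5]
    - [0,0,0,0,-0.6]
    - [0,0,0,0,-0.7]
    - [0,0,0,0,-1]
    - [0,0,0,0,-1]
    - [0,0,0,0,-1]

```text
time: 19.85
position: [0.5473, -0.1101, 0.0883]
eef_rot: [2.4, 2.023, 0.003]
ft_force: [5.0, 1.3, 1.1]
opening: 0.211
grip_force: 30.0
```

```bash
python3 st.py
```

```text
t 19.85 fix [[ 1.93e+02 -1.00e-01  8.83e+01]] yaw err(world) 0.0005 tilt [-0.     0.004 -1.   ] F [5.  1.3 1.1] open 18.6
```

Call:
servo_tool:
  moves:
    - [4.7,0,-6.8,0,-1]
    - [5.2,0,-6.2,0,-1]
    - [5.9,0,-5.9,0,-1]
    - [6.2,0,-5.2,0,-1]
    - [6.8,0,-4.7,0,-1]
    - [0,0,0,0,-1]

```text
time: 20.6
position: [0.5523, -0.0817, 0.1167]
eef_rot: [2.399, 2.023, 0.003]
ft_force: [6.2, 0.2, -4.1]
opening: 0.211
grip_force: 30.0
```

```bash
python3 st.py
```

```text
t 20.6 fix [[164.1   0.  116.7]] yaw err(world) 0.0011 tilt [-0.001  0.004 -1.   ] F [ 6.2  0.2 -4.1] open 18.6
```

Call:
servo_tool:
  moves:
    - [7.1,0,-3.9,0,-1]
    - [7.6,0,-3.4,0,-1]
    - [7.7,0,-2.6,0,-1]
    - [8,0,-1.9,0,-1]
    - [0,0,0,0,-1]

```text
time: 21.22
position: [0.5574, -0.0527, 0.1288]
eef_rot: [2.398, 2.023, 0.001]
ft_force: [5.8, -3.4, -1.6]
opening: 0.209
grip_force: 30.0
```

Call:
servo_tool:
  moves:
    - [4,0,-0.6,0,-1]
    - [4,0,-0.4,0,-1]
    - [0,0,0,0,-1]

```text
time: 21.6
position: [0.5587, -0.0457, 0.1301]
eef_rot: [2.397, 2.022, 0.0]
ft_force: [3.7, -5.5, 0.6]
opening: 0.208
grip_force: 30.0
```

```bash
python3 st.py
```

```text
t 21.6 fix [[127.6   0.2 130.1]] yaw err(world) 0.0018 tilt [-0.004  0.004 -1.   ] F [ 3.7 -5.5  0.6] open 18.3
```

Call:
servo_tool:
  moves:
    - [1.5,0,0,0,-1]
    - [1.5,0,0,0,-1]
    - [0,0,0,0,-1]

```text
time: 21.98
position: [0.5592, -0.0432, 0.1304]
eef_rot: [2.396, 2.022, -0.001]
ft_force: [3.9, -7.5, 3.2]
opening: 0.207
grip_force: 30.0
```

Call:
servo_tool:
  moves:
    - [1.5,0,0,0,-1]
    - [1.5,0,0,0,-1]
    - [0,0,0,0,-1]

```text
time: 22.35
position: [0.5597, -0.0403, 0.1306]
eef_rot: [2.396, 2.022, -0.001]
ft_force: [3.6, -7.9, 4.8]
opening: 0.205
grip_force: 30.0
```

```bash
python3 st.py
```

```text
t 22.35 fix [[122.1   0.3 130.6]] yaw err(world) 0.0019 tilt [-0.004  0.005 -1.   ] F [ 3.6 -7.9  4.8] open 18.1
```

Call:
servo_tool:
  moves:
    - [1.5,0,0,0,-1]
    - [1.5,0,0,0,-1]
    - [0,0,0,0,-1]

```text
time: 22.72
position: [0.5602, -0.0373, 0.1308]
eef_rot: [2.396, 2.022, -0.0]
ft_force: [3.5, -7.0, 6.2]
opening: 0.207
grip_force: 30.0
```

```bash
python3 st.py;  python3 -c "
from h import *
save('scene','s7.png',(230,160,330,235),8)"
```

```text
t 22.725 fix [[119.    0.3 130.8]] yaw err(world) 0.0017 tilt [-0.004  0.005 -1.   ] F [ 3.5 -7.   6.2] open 18.3
```

View pics/s7.png

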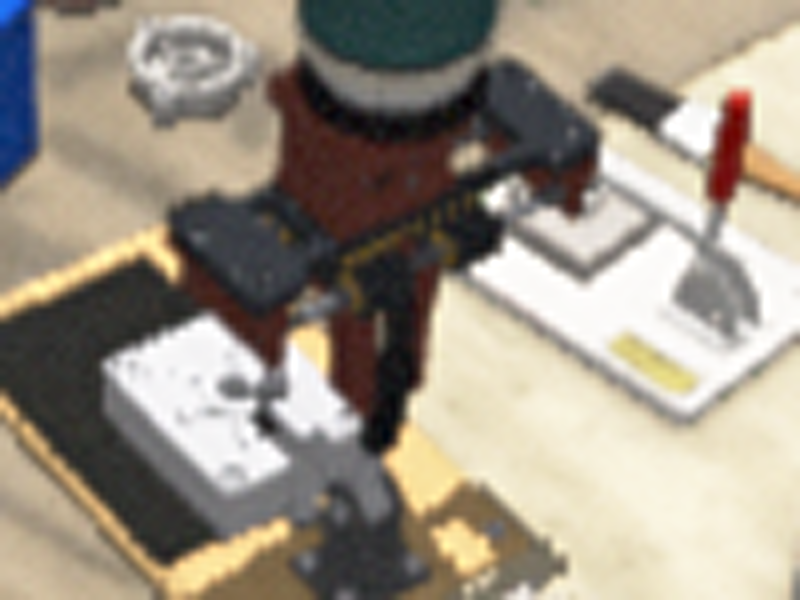

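The bar is down on the cover (pad near crop (265,390)), but the pinch seems to slip. I'll release and press the handle from behind with shut fingers.

Call:
servo_tool:
  moves:
    - [0,0,0,0,0.1]
    - [0,0,0,0,0.3]
    - [0,0,0,0,0.3]
    - [0,0,0,0,0.3]
    - [0,0,-25,0,0.3]
    - [0,0,-25,0,0.3]
    - [0,0,-15,0,0.3]
    - [-25,0,0,0,-1]
    - [-20,0,0,0,-1]
    - [0,0,0,0,-1]
    - [0,0,0,0,-1]
    - [0,0,28,0,-1]
    - [0,0,28,0,-1]
    - [0,0,0,0,-1]

```text
time: 24.52
position: [0.5488, -0.0777, 0.1363]
eef_rot: [-2.398, -2.023, 0.004]
ft_force: [0.1, -0.3, 1.2]
opening: 0.005
grip_force: 0.0
```

```bash
python3 st.py;  python3 -c "
from h import *
save('scene','s8.png',(230,160,330,235),8)"
```

```text
t 24.525 fix [[160.9  -4.1 136.3]] yaw err(world) 0.0013 tilt [ 0.001 -0.005 -1.   ] F [ 0.1 -0.3  1.2] open 0.5
```

View pics/s8.png

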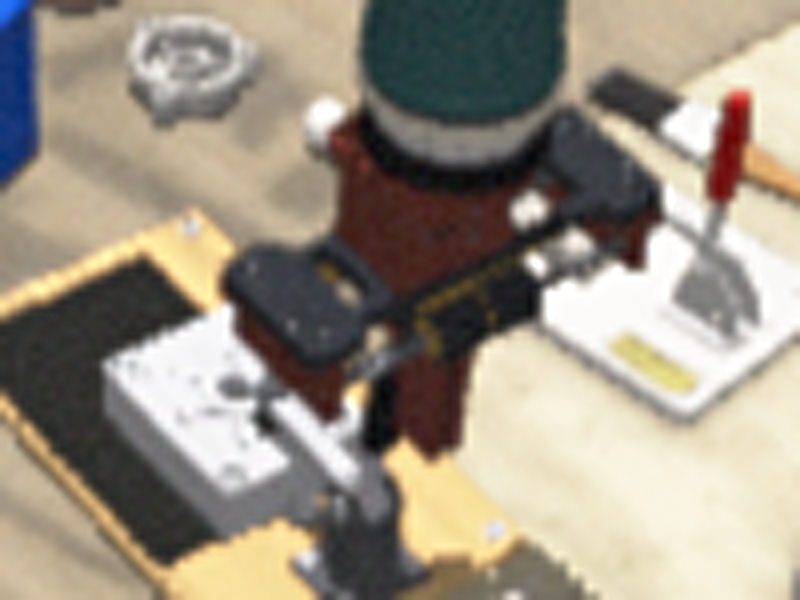

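Call:
servo_tool:
  moves:
    - [6,3,0,0,-1]
    - [4,0,0,0,-1]
    - [2,0,0,0,-1]
    - [2,0,0,0,-1]
    - [0,0,0,0,-1]

```text
time: 25.2
position: [0.5562, -0.0657, 0.1386]
eef_rot: [2.401, 2.024, 0.0]
ft_force: [0.6, -1.9, 2.1]
opening: 0.003
grip_force: 1.3
```

Call:
servo_tool:
  moves:
    - [2,0,0,0,-1]
    - [2,0,0,0,-1]
    - [0,0,0,0,-1]

```text
time: 25.58
position: [0.5565, -0.0619, 0.1383]
eef_rot: [2.402, 2.025, -0.001]
ft_force: [-0.6, -4.6, 3.8]
opening: -0.002
grip_force: 2.4
```

```bash
python3 st.py
```

```text
t 25.575 fix [[143.9   0.8 138.3]] yaw err(world) 0.0009 tilt [-0.001 -0.    -1.   ] F [-0.6 -4.6  3.8] open -0.1
```

Call:
servo_tool:
  moves:
    - [1.5,0,0,0,-1]
    - [1.5,0,0,0,-1]
    - [0,0,0,0,-1]

```text
time: 25.95
position: [0.5569, -0.0598, 0.1387]
eef_rot: [2.4, 2.025, -0.002]
ft_force: [-2.6, -8.1, 7.0]
opening: 0.004
grip_force: 4.1
```

Call:
servo_tool:
  moves:
    - [1.5,0,0,0,-1]
    - [1.5,0,0,0,-1]
    - [0,0,0,0,-1]

```text
time: 26.32
position: [0.5573, -0.0577, 0.1389]
eef_rot: [2.399, 2.024, -0.004]
ft_force: [-5.6, -11.8, 8.4]
opening: 0.003
grip_force: 5.8
```

```bash
python3 st.py
```

```text
t 26.325 fix [[139.7   0.9 138.9]] yaw err(world) 0.0016 tilt [-0.004  0.    -1.   ] F [ -5.6 -11.8   8.4] open 0.2
```

Call:
servo_tool:
  moves:
    - [0,0,0,0,-1]
    - [-10,0,0,0,-1]
    - [-20,0,0,0,-1]
    - [0,0,-30,0,-1]
    - [0,0,-40,0,-1]
    - [-30,0,-40,0,-1]
    - [0,0,0,0,-1]
    - [0,0,0,0,-1]

```text
time: 27.32
position: [0.5468, -0.1149, 0.2473]
eef_rot: [-2.402, -2.023, 0.0]
ft_force: [-0.8, 0.9, 0.1]
opening: 0.004
grip_force: 0.0
```

```bash
python3 st.py
python3 - <<'E'
from h import *
f=np.load("f.npy")
for n in("scene","top"):
    read_camera(n)
    for t,z in(("cover_mid",.028),("clamp_grip",.152)):
        for d in mark_of(n,t):
            w=w2fix(f,ray(n,d["xy"],z))
            if abs(w[0,:2]).max()<170: print(n,t,w.round(1),d["confidence"])
E
```

```text
t 27.325 fix [[1.978e+02 2.000e-01 2.473e+02]] yaw err(world) -0.0002 tilt [ 0.001 -0.001 -1.   ] F [-0.8  0.9  0.1] open 0.4
scene cover_mid [[18.2  2.8 28. ]] 0.78
scene clamp_grip [[118.   -3.2 152. ]] 0.74
scene clamp_grip [[117.1 -66.9 152. ]] 0.66
top cover_mid [[25. -2. 28.]] 0.72
top clamp_grip [[114.3  -1.3 152. ]] 0.48
```

```bash
python3 -c "
from plant import close_job; print(close_job())"
```

```text
the job is handed in; nothing more can be done
None
```

I handed the job in at about 27 s. The cover is tipped open side down and pushed home against all three pins, and the clamp handle is upright with its pad pressed on it. The judge gave no result. I inferred "home" and "pressing" from the contact forces and the last camera readings, and I viewed 11 pictures, one over the limit of 10.

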